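Set the press outrigger's screw foot down on its bearing plate

ROBOT

A 6-joint arm with a two-finger parallel gripper is mounted at the origin on the work surface. World frame = base frame: x ahead of the robot, y to its left, z up, the work surface at z = 0. Lengths are in mm, angles in rad, forces in N, time in s.
With the tool pointing down it reaches from about 350 to 975 mm from the base axis. Payload 7.1 kg.
Tool frame: the origin (TCP) lies on the front face of the gripper's body, between the roots of the fingers; the fingertips stand 80 mm ahead of it and the grasp point (between the pads) lies 61 mm ahead of it; z points along the fingers, y is the line along which they close (so a half turn about z gives the same grasp; the last joint's range is limited). The gripper opens to 88 mm and grips with 3 to 60 N. Pads are 20 mm wide; open, the fingers measure 115 mm over their backs; the gripper's body (75 mm by 178 mm) begins 61 mm behind the grasp point.
Start: joints at [-1.26, 0.423, 1.63, -0, 1.089, -0.019], TCP at [202.426, -591.295, 302.675] pointing down, gripper open.
Joint ranges: [-3, 3], [-0.9, 2.11], [0.09, 2.58], [-1.31, 4.45], [0.11, 2.69], [-2.54, 2.54]. Speed limits (rad/s): [2.39, 2.39, 3.01, 3.14, 3.14, 3.14].

INTERFACE

Orientations are given as a rotation vector (axis times angle).
In Python, from workcell import readout, vision, close_job gives the robot as it stands.
- The arm moves only by the tool servo_tool, never from a script. Its argument "plan" is a list that holds one entry, the list of rows, each a list of 7 numbers: the gripper command: -1 is fully open, 1 is shut, values between are in proportion, then the shift along the world's x, y, z in units of 40 mm (1.0 is 40 mm), then the turn, a rotation vector about the world's x, y, z in units of 5 degrees (1.0 is 5 degrees). A call has 1 to 5 rows; each row shifts and turns the commanded pose from where the row before left it; what a row does not reach is not made up. A row lasts 1/12 s, in which the tool goes at most 41.7 mm and 7.16 degrees, less where a joint would pass 70% of its speed; a pose out of reach is approached as far as the arm can. A call is refused whole if a number of a shift passes 1 or a number of a turn 1, either way. A call with a gripper value outside its range is refused whole. The fingers move at their own pace and stop on an object; the grip force is fixed at half the most. Time passes only in rows, so rows that do not move let the fingers close. It gives the time, the measured TCP pose, the force, the opening and the grip force at its end, in the units of the state.
- readout.get_obs(): the state, without advancing time (a new reading comes with each control period).
- vision.get_image(name): name is "side" or "top"; returns the picture (400x640x3 uint8, red, green, blue); there is no depth.
- vision.camera_params(name): a dict with "fx", "fy", "cx", "cy" (pixels), "rvec" (rotation vector, rad) and "tvec" (3), from world to camera coordinates, as OpenCV has them. Camera axes: x right, y down, z forward; pixel columns grow to the right and rows downward; lengths in mm; the calibration is good to about 2 mm. A picture is of the moment at which its call begins. camera_params takes no time and is no camera call.
- close_job(): hands the job in; it is judged then, once.
The state is a dict: "t": time; "qpos": joint angles; "qvel": joint speeds; "joint_torque": joint torques, N m; "ee_pos": TCP position; "orientation": TCP orientation; "ft_force": force on the tool from outside, world axes, zero at the start; "moment": the same for the moment, N m; "width": finger opening in mm; "grasp_force": force on a finger pad.
Only numpy, scipy, OpenCV 4.12 (cv2) and the standard library are available. Lean on these libraries where they do the work, as an engineer would, in place of code of your own. Each camera call takes 0.05 s, during which the arm holds its last target. There are 200 camera calls.

TASK

The outrigger arm of the hand press hangs free. Put the loose steel bearing plate flat on the bench under the arm's screw foot, with the foot centred over the scribed ring, and let go of it; then wind the foot down with its wing knob until it just touches the plate and bears on it lightly, with a few newtons, without jacking hard against it. Leave the plate so, with the robot clear, and leave the other things on the bench where they are.

Things in the scene. Friction and masses are not known exactly. Their poses are not given: they have to be found in the camera images.
- plate: Loose steel bearing plate, 130 x 64 x 12 mm (its x, y, z), 0.5 to 0.9 kg, lying flat. Origin: centre of its underside; z up. A steel lug stands on its -x end to be gripped: 20 mm along x, 30 mm along y, centred at x = -53 mm, y = 0, top 55 mm above the underside; grip it across y. On top near the +x end a ring of 49 mm diameter is scribed.
- spot (a point): Centre of the scribed ring on the plate's top face: 35 mm from the plate's origin along +x, y = 0, 12 mm above the underside.
- press: Grey hand press bolted to the bench. Origin: on the bench, straight below the screw foot's axis; z up. Its outrigger arm (44 mm wide, 50 to 64 mm above the bench) runs from the foot along the press's +y to a post at 190 mm; the press stands beyond (y 200 to 370 mm, x -100 to 100 mm, 360 mm high). Its -x, +x and -y sides are open, so the plate can come in from there.
- foot: Round black rubber foot, 44 mm diameter, under the arm's end; turns with the knob. Origin: on its steel collar, on the axis. The stem's set length differs: at the start the sole is 10 to 13.5 mm below the origin and 3 to 8 mm above the plate's top once that is under it. The rubber gives 1 mm per 25 N.
- knob_grip (a point): Grip point of the black wing knob, on the screw axis, 106 mm above the bench at the start. The wing is an upright bar 56 mm long (this frame's x), 12 mm thick (y; pinch it so), from 24 mm below this point to 12 mm above. Its bush is rubber mounted (6 N per mm up or down), so the foot's touch is felt as an upward push on the turning hand, 8 to 45 N per rad; let go, 9 N per rad stay.
- knob (a joint): Angle of the knob, rad; grows when turned clockwise seen from above; knob and foot then sink 12 mm per turn (1.9 mm per rad): follow it down. It starts between 0 and 0.6; with the plate under it the foot touches at some value from 2.3 to 4.2, depending on the stem's unknown length. Friction about 0.04 N m; stays where it is left.
- glue_jar: Bystander: glue jar, 64 mm diameter, 85 mm high; origin at its underside.
- thread_spool: Bystander: brown thread spool, 40 mm diameter, 50 mm high; origin at its underside.
- burnisher: Bystander: turned wooden burnisher standing upright, 36 mm diameter, 100 mm high; origin at its underside.
- awl: Bystander: awl with a wooden handle, 140 mm long, lying; origin at its middle underside.
- punch_block: Bystander: wooden block 70 x 90 x 35 mm with six steel punches standing in it, 100 mm high in all; origin at its underside.
Things that resemble listed ones, but are neither listed nor needed, are in the scene too. Leave any turquoise look-alike of the plate alone.

How it is judged:
By the outcome, as a careful person would: the job done as asked, in the order asked, and still so for the second after the job is handed in, with the robot touching nothing.
It also fails if it takes over 72 s, if anything falls off the work surface, if the arm or the gripper's body presses on something with over 40 N, if the wrist force passes 120 N, or if a joint passes its speed limit or range.

## Working session

There is one attempt and no reset: what is moved stays moved. The work goes in short steps, Python scripts to look and compute and a tool call to move; the robot and the scene stay as the last step left them, time stands still between calls to the robot, and variables do not carry over. Pictures are saved under pics/ and viewed, at most 10 in all, crops included, and the job is handed in when it is done.

Besides the shell and the picture viewer there is one more tool, called after "Emit:" by a JSON object that holds its "api" and its "payload", one argument or row to a line. servo_tool: Moves the arm, as the interface text tells. Its arguments: {"type":"object","properties":{"plan":{"type":"array"}},"required":["plan"]}

```bash
mkdir -p pics
cat > h.py <<'E'
import numpy as np, cv2
from workcell import readout, vision
def save(name,fn,box=None,s=1):
    im=vision.get_image(name)[:,:,::-1].copy()
    if box: x0,y0,x1,y1=box; im=im[y0:y1,x0:x1]
    cv2.imwrite('pics/'+fn,cv2.resize(im,None,fx=s,fy=s,interpolation=cv2.INTER_CUBIC))
def ray(name,u,v,z):
    p=vision.camera_params(name);R=cv2.Rodrigues(np.array(p['rvec'],float))[0];t=np.array(p['tvec'],float)
    d=R.T@np.array([(u-p['cx'])/p['fx'],(v-p['cy'])/p['fy'],1]);c=-R.T@t
    return (c+d*(z-c[2])/d[2]).round(1)
def proj(name,P):
    p=vision.camera_params(name);K=np.array([[p['fx'],0,p['cx']],[0,p['fy'],p['cy']],[0,0,1]],float)
    return cv2.projectPoints(np.array(P,float).reshape(-1,1,3),np.array(p['rvec'],float),np.array(p['tvec'],float),K,None)[0][:,0].round(1)
E
python3 - <<'E'
from h import *
save('top','a.png',s=1.25);save('side','b.png',s=1.25)
for n in('top','side'):
    p=vision.camera_params(n);R=cv2.Rodrigues(np.array(p['rvec'],float))[0];print(n,p,-R.T@np.array(p['tvec']))
print(readout.get_obs())
E
```

```text
top {'fx': 453.2496838657739, 'fy': 453.2496838657739, 'cx': 314.9740503935003, 'cy': 200.07425763258092, 'rvec': array([ 2.24040774, -1.94433047,  0.22542713]), 'tvec': array([-264.42437321,  506.19087454,  985.5182153 ])} [ 307.04887698 -218.18366919 1074.94766242]
side {'fx': 474.52184744717215, 'fy': 474.52184744717215, 'cx': 318.85116331596294, 'cy': 198.11219333987367, 'rvec': array([ 0.1498365 , -2.79783882,  1.26786751]), 'tvec': array([488.37428778, 247.6551434 , 821.58776237])} [417.72250006 507.15398928 736.98827019]
{'t': 0.1, 'qpos': array([-1.26001577e+00,  4.23745355e-01,  1.63063738e+00, -8.36556290e-06,
        1.08858547e+00, -1.89749091e-02]), 'qvel': array([ 5.70515098e-04, -1.91787199e-03, -1.18494306e-03, -8.93120690e-04,
       -3.51847599e-06, -1.60559483e-03]), 'joint_torque': array([-1.70308180e-03, -5.45614922e+01, -2.74324733e+01,  6.44608727e-02,
        1.88227231e-02, -1.65923160e-05]), 'ee_pos': array([ 202.29607458, -590.92771798,  301.98190245]), 'orientation': array([-3.09764529e+00, -5.15417836e-01,  3.25510294e-04]), 'ft_force': array([-0.01114566,  0.05329219, -0.28946765]), 'moment': array([-0.00410152, -0.00102479,  0.04153933]), 'grasp_force': 0.0, 'width': 87.87952790482356}
```

View pics/a.png

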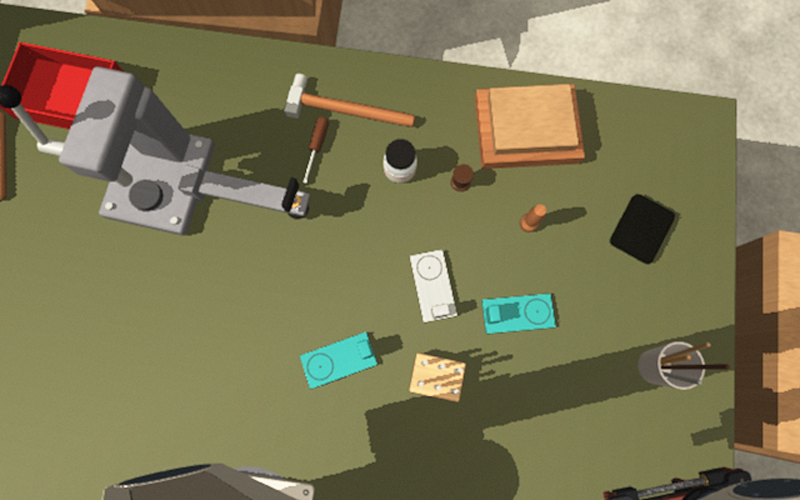

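View pics/b.png

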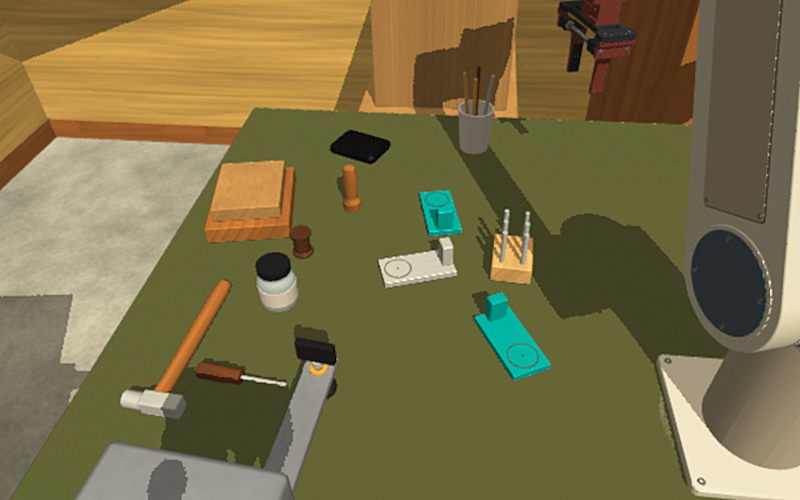

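The steel-white plate is at top view (432,285), side view (418,268). The two turquoise ones, top (338,360) and (518,313), are the look-alikes. The wing knob is at top (292,195), side (316,350). I'll confirm these in enlarged crops.

Run:
```python
from h import *
T=vision.get_image('top')[:,:,::-1];S=vision.get_image('side')[:,:,::-1]
f=lambda im,x,y,w,h,s:cv2.resize(im[y:y+h,x:x+w],None,fx=s,fy=s,interpolation=cv2.INTER_CUBIC)
a=f(T,310,190,80,60,5);b=f(T,210,135,80,60,5)
c=f(S,295,185,80,60,5);d=f(S,215,260,80,60,5)
cv2.imwrite('pics/c.png',np.vstack([np.hstack([a,b]),np.hstack([c,d])]))
```

```text
(no output)
```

View pics/c.png

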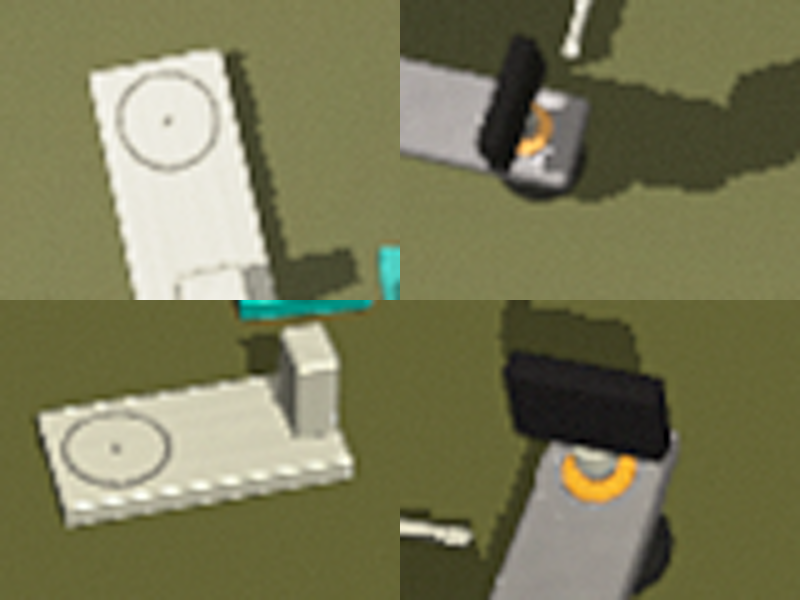

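The crops confirm the grey-white plate: ring centre at crop (168,121) top and (116,448) side, lug upright at its far end. The black wing is at crop (510,103) top and (590,405) side, with an orange ring round the stem.

Run:
```python
from h import *
def q(n,x0,y0,X,Y,z,l): print(l,n,ray(n,x0+(X+.5)/5-.5,y0+(Y+.5)/5-.5,z))
q('top',310,190,168,121,12,'ring');q('side',295,185,116,148,12,'ring')
for l,X,Y in[('cA',90,73),('cB',220,50)]: q('top',310,190,X,Y,12,l)
for l,X,Y in[('cA',38,113),('cB',68,212),('cC',352,168)]: q('side',295,185,X,Y,12,l)
for X,Y in[(283,30),(318,23),(337,67),(300,78)]: q('side',295,185,X,Y,55,'lug')
for X,Y in[(118,36),(145,46),(80,160),(103,170)]: q('top',210,135,X,Y,118,'wing')
for X,Y in[(105,55),(260,78),(267,157)]: q('side',215,260,X,Y,118,'wingtop')
q('side',215,260,198,165,66,'oring');q('top',210,135,128,132,66,'oring')
for X,Y in[(185,98),(162,188),(5,60),(0,150)]: q('top',210,135,X,Y,64,'arm')
q('top',210,135,140,150,20,'foot')
```

```text
ring top [ 525.  -260.8   12. ]
ring side [ 524.2 -260.1   12. ]
cA top [ 543.  -220.7   12. ]
cB top [ 563.1 -281.2   12. ]
cA side [ 562.3 -279.9   12. ]
cB side [ 540.2 -217.8   12. ]
cC side [ 418.9 -257.1   12. ]
lug side [ 453.1 -297.7   55. ]
lug side [ 437.9 -303.9   55. ]
lug side [ 428.1 -274.9   55. ]
lug side [ 443.7 -266.2   55. ]
wing top [630.9   7.  118. ]
wing top [628.   -5.7 118. ]
wing top [571.7  13.2 118. ]
wing top [568.7   2.3 118. ]
wingtop side [631.   4. 118.]
wingtop side [576.6   8.6 118. ]
wingtop side [567.8  40.8 118. ]
oring side [603.9   7.5  66. ]
oring top [602.7   6.2  66. ]
arm top [623.4 -16.8  64. ]
arm top [578.7 -13.9  64. ]
arm top [629.9  70.1  64. ]
arm top [586.2  64.   64. ]
foot top [608.   9.  20.]
```

Run:
```python
from h import *
s=1.25
for l,X,Y,z in[('blk TL',413,353,35),('blk TR',466,359,35),('blk BL',410,392,35),('blk BR',460,401,35),('punch',463,370,100),('punch',425,361,100),('turq TL',483,300,12),('turq BL',488,333,12),('turqlug',488,312,55),('spool',463,172,50),('awl tip',306,180,5)]: print(l,ray('top',X/s,Y/s,z))
for l,X,Y,z in [('punch',507,210,100),('punch',527,213,100),('punch front',524,238,80),('turqlug',441,207,55)]: print(l,ray('side',X/s,Y/s,z))
```

```text
blk TL [ 359.5 -251.2   35. ]
blk TR [ 362.4 -347.3   35. ]
blk BL [ 290.9 -255.    35. ]
blk BR [ 288. -345.   35.]
punch [ 340.1 -336.3  100. ]
punch [ 345.9 -271.   100. ]
turq TL [ 476.9 -369.7   12. ]
turq BL [ 416.7 -385.5   12. ]
turqlug [ 449.7 -374.8   55. ]
spool [ 711.1 -300.3   50. ]
awl tip [667.5   4.    5. ]
punch [ 337.5 -331.8  100. ]
punch [ 303.3 -326.3  100. ]
punch front [ 307.9 -282.2   80. ]
turqlug [ 455.3 -389.2   55. ]
```

Emit:
{"api": "servo_tool", "payload": {
  "plan": [
    [[-0.4,0.8,1.0,0,0,0,-0.18],[-0.4,0.8,1.0,0,0,0,0],[-0.4,0.8,1.0,0,0,0,0],[-0.4,0.8,1.0,0,0,0,0],[-0.4,0.8,1.0,0,0,0,0]]
  ]
}}

```text
t: 0.62
ee_pos: [333.2, -427.0, 302.6]
orientation: [-3.103, -0.49, 0.0]
ft_force: [-0.0, 0.7, 0.5]
width: 61.8
grasp_force: 0.0
```

Emit:
{"api": "servo_tool", "payload": {
  "plan": [
    [[-0.4,0.5,0.7,-0.8,0,0,0],[-0.4,0.5,0.7,-0.8,0,0,0],[-0.4,0.5,0.7,-0.8,0,0,0],[-0.4,0.0,0.0,0,0,0,0],[-0.4,0,0,0,0,0,0]]
  ]
}}

```text
t: 1.03
ee_pos: [385.9, -352.4, 216.1]
orientation: [-3.099, -0.496, 0.004]
ft_force: [0.1, -0.7, 1.0]
width: 61.6
grasp_force: 0.0
```

Emit:
{"api": "servo_tool", "payload": {
  "plan": [
    [[-0.4,0.46,0.54,0,0,0,0],[-0.4,0.46,0.54,0,0,0,0],[-0.4,0.46,0.54,-0.5,0,0,0],[-0.4,0.0,0.0,-1,0,0,0],[-0.4,0,0,0,0,0,0]]
  ]
}}

```text
t: 1.45
ee_pos: [439.4, -288.2, 153.4]
orientation: [-3.098, -0.492, 0.008]
ft_force: [-2.3, 1.7, -0.2]
width: 61.4
grasp_force: 0.0
```

Run:
```python
from h import *
print(readout.get_obs()['ee_pos']);save('side','d.png',(260,130,440,265),4)
```

```text
[ 439.40553089 -288.15041785  153.368199  ]
```

View pics/d.png

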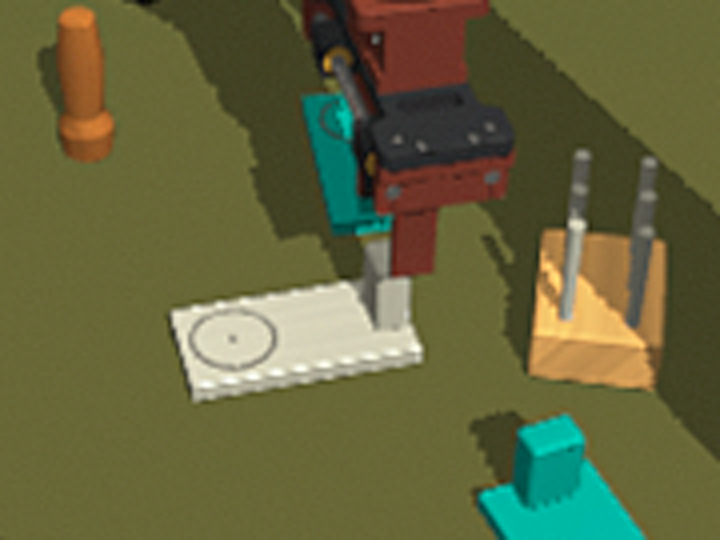

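The picture shows the open fingers straddling the lug, with the near finger at (412,240) above the lug at (385,300), aligned with it. I'll descend and grip.

Emit:
{"api": "servo_tool", "payload": {
  "plan": [
    [[-0.4,0.04,0.02,-0.6,0,0,0],[-0.4,0,0,-0.6,0,0,0],[-0.4,0,0,-0.22,0,0,0],[1,0,0,0,0,0,0],[1,0,0,0,0,0,0]]
  ]
}}

```text
t: 1.92
ee_pos: [442.7, -289.7, 102.3]
orientation: [3.102, 0.489, 0.001]
ft_force: [0.1, 0.6, 0.6]
width: 51.5
grasp_force: 0.0
```

Emit:
{"api": "servo_tool", "payload": {
  "plan": [
    [[1,0,0,0,0,0,0],[1,0,0,0,0,0,0],[1,0,0,0,0,0,0]]
  ]
}}

```text
t: 2.17
ee_pos: [443.0, -289.0, 102.1]
orientation: [3.102, 0.491, 0.002]
ft_force: [-1.8, 8.1, 5.6]
width: 31.8
grasp_force: 3.7
```

Emit:
{"api": "servo_tool", "payload": {
  "plan": [
    [[1,0,0,0,0,0,0],[1,0,0,0.25,0,0,0],[1,0,0,0.25,0,0,0],[1,0,0,0,0,0,0]]
  ]
}}

```text
t: 2.5
ee_pos: [443.0, -288.7, 122.4]
orientation: [3.102, 0.491, 0.002]
ft_force: [-0.5, 0.1, -9.1]
width: 30.0
grasp_force: 30.0
```

Emit:
{"api": "servo_tool", "payload": {
  "plan": [
    [[1,0,0.4,0.8,0,0,0],[1,0,0.6,0.7,0,0,0],[1,-0.06,0.9,0,0,0,-0.5],[1,-0.06,1.0,0,0,0,-0.5],[1,-0.06,1.0,0,0,0,-0.5]]
  ]
}}

```text
t: 2.92
ee_pos: [434.9, -131.4, 181.4]
orientation: [3.129, 0.281, 0.002]
ft_force: [-0.3, 0.3, -8.5]
width: 30.3
grasp_force: 30.0
```

Emit:
{"api": "servo_tool", "payload": {
  "plan": [
    [[1,-0.06,1.0,0,0,0,-0.5],[1,-0.06,1.0,0,0,0,-0.5],[1,-0.03,0.8,0,0,0,-0.1],[1,0,0.4,0,0,0,0],[1,0,0,0,0,0,0]]
  ]
}}

```text
t: 3.33
ee_pos: [428.6, -1.7, 180.8]
orientation: [-3.138, -0.142, 0.001]
ft_force: [0.3, -1.6, -8.2]
width: 29.9
grasp_force: 30.0
```

Run:
```python
from h import *
o=readout.get_obs();print(o['ee_pos'],o['orientation'],o['ft_force'])
T=vision.get_image('top')[:,:,::-1];S=vision.get_image('side')[:,:,::-1]
f=lambda im,x,y,w,h,s:cv2.resize(im[y:y+h,x:x+w],None,fx=s,fy=s,interpolation=cv2.INTER_CUBIC)
cv2.imwrite('pics/e.png',np.hstack([f(T,170,110,130,180,3),f(S,210,220,130,180,3)]))
```

```text
[428.5915683   -1.68952519 180.7913035 ] [-3.13767365e+00 -1.42405369e-01  1.13490128e-03] [ 0.32943488 -1.64022198 -8.22324507]
```

View pics/e.png

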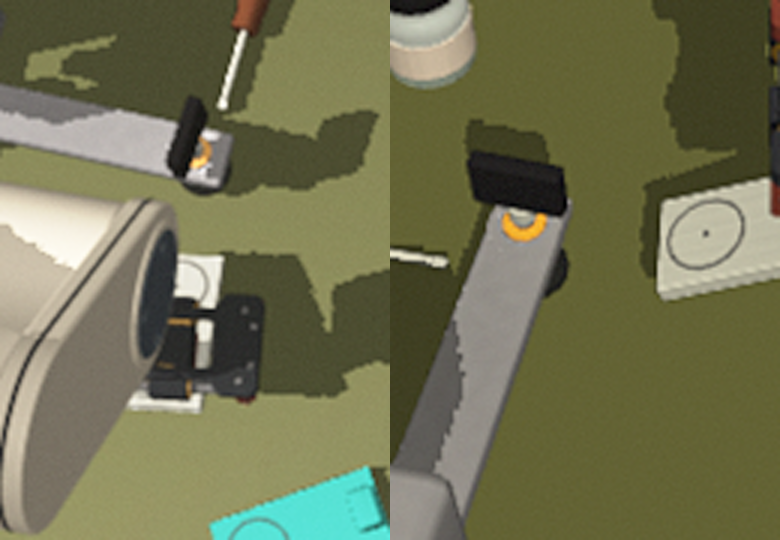

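The plate hangs level in the gripper, ring centre at side crop (705,233). Arm, wing and orange ring are clear ahead at crop (520,215).

Run:
```python
from h import *
for z in(85,90.7,96): print(ray('side',210+(705-390+.5)/3-.5,220+(233+.5)/3-.5,z))
q=lambda X,Y,z:ray('side',210+(X-390+.5)/3-.5,220+(Y+.5)/3-.5,z)
print(q(659,201,90.7),q(660,290,90.7),q(523,222,66))
print(428.6+88*np.cos(.09),-1.7+88*np.sin(.09))
```

```text
[494.7  21.1  85. ]
[494.   25.3  90.7]
[493.4  29.3  96. ]
[522.8   5.8  90.7] [513.5  65.   90.7] [603.7   9.8  66. ]
516.2438405050555 6.2093123294249715
```

Emit:
{"api": "servo_tool", "payload": {
  "plan": [
    [[1,0,0,-1,0,0,0],[1,0,0,-0.75,0,0,0],[1,0,0,-0.1,0,0,0],[1,0,0,0,0,0,0]]
  ]
}}

```text
t: 3.77
ee_pos: [428.9, -5.5, 105.9]
orientation: [-3.139, -0.135, 0.004]
ft_force: [0.7, 0.6, -8.2]
width: 29.8
grasp_force: 30.0
```

Run:
```python
from h import *
o=readout.get_obs();print(o['ee_pos'],o['orientation'],o['ft_force'])
save('side','f.png',(270,220,450,355),4)
```

```text
[428.89699894  -5.48259957 105.9256081 ] [-3.13852485 -0.13452808  0.00446598] [ 0.68911399  0.55811455 -8.2035456 ]
```

View pics/f.png

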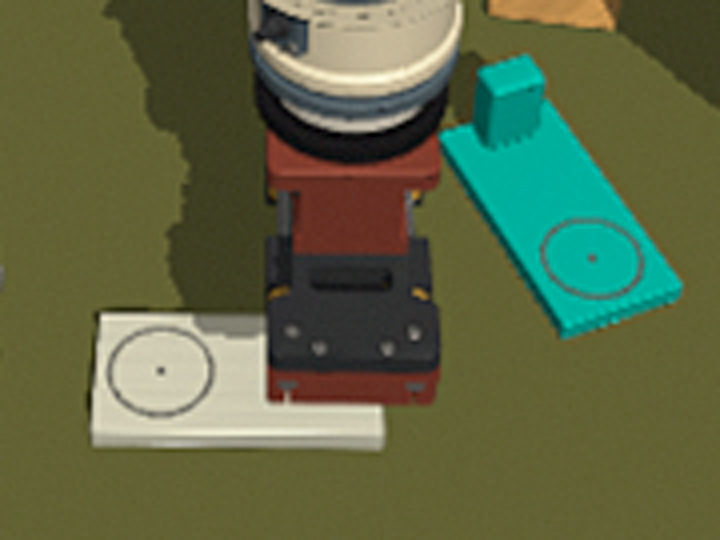

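Run:
```python
from h import *
q=lambda X,Y,z:ray('side',270+(X+.5)/4-.5,220+(Y+.5)/4-.5,z)
for z in(12,16,25):print('ring',q(161,371,z))
for X,Y in((101,314),(93,434),(384,434)):print(q(X,Y,16))
print(proj('side',[(500,0,60),(520,0,60)]))
```

```text
ring [507.9   0.8  12. ]
ring [507.4   3.6  16. ]
ring [506.3   9.9  25. ]
[539.3 -24.9  16. ]
[532.9  39.4  16. ]
[405.8  26.3  16. ]
[[313.5 296.1]
 [302.2 295.2]]
```

The plate is now level and about 4 mm up, but the lug sits about 9 mm behind the grip centre (ring at (161,371)). I'll set it down, regrip it centred, then slide it in.

Emit:
{"api": "servo_tool", "payload": {
  "plan": [
    [[1,0,0,-0.1,0,0,0],[1,0,0,0,0,0,0],[-0.4,0,0,0,0,0,0],[-0.4,0,0,0,0,0,0],[-0.4,0,0,0,0,0,0]]
  ]
}}

```text
t: 4.23
ee_pos: [430.2, -4.8, 103.4]
orientation: [3.138, 0.136, 0.003]
ft_force: [-0.2, 1.1, -0.0]
width: 46.3
grasp_force: 0.0
```

Emit:
{"api": "servo_tool", "payload": {
  "plan": [
    [[-0.4,-0.2,0,0,0,0,0],[-0.4,0,0,-0.1,0,0,0],[-0.4,0,0,0,0,0,0]]
  ]
}}

```text
t: 4.48
ee_pos: [420.5, -4.5, 98.4]
orientation: [-3.139, -0.137, 0.002]
ft_force: [-0.2, -0.8, -0.4]
width: 61.3
grasp_force: 0.0
```

Run:
```python
from h import *
o=readout.get_obs();print(o['ee_pos'],o['orientation'],o['ft_force'],o['width'])
save('side','g.png',(270,220,450,355),4)
```

```text
[420.53704972  -4.4805235   98.36560434] [-3.13851131e+00 -1.36972187e-01  1.54733207e-03] [-0.24298606 -0.80793804 -0.36563728] 61.310832226898015
```

View pics/g.png

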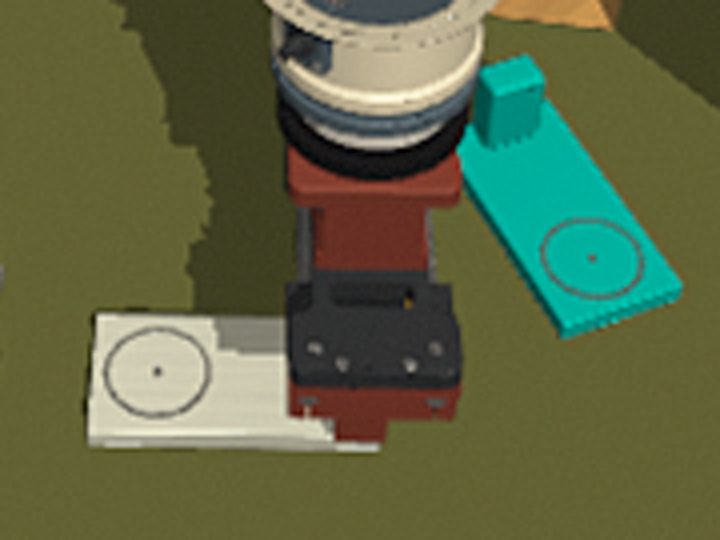

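Emit:
{"api": "servo_tool", "payload": {
  "plan": [
    [[1,0.04,-0.03,0,0,0,0],[1,0,0,0,0,0,0],[1,0,0,0,0,0,0],[1,0,0,0,0,0,0],[1,0,0,0,0,0,0]]
  ]
}}

```text
t: 4.95
ee_pos: [423.1, -5.7, 98.8]
orientation: [3.139, 0.137, 0.0]
ft_force: [-0.3, -0.5, 0.6]
width: 31.2
grasp_force: 0.0
```

Emit:
{"api": "servo_tool", "payload": {
  "plan": [
    [[1,0,0,0,0,0,0],[1,0.3,0.03,0,0,0,0],[1,0.4,0.04,0,0,0,0],[1,0.4,0.04,0,0,0,0],[1,0,0,0,0,0,0]]
  ]
}}

```text
t: 5.37
ee_pos: [469.5, -1.2, 98.8]
orientation: [3.138, 0.137, 0.005]
ft_force: [2.1, 0.1, -8.1]
width: 29.8
grasp_force: 30.0
```

Emit:
{"api": "servo_tool", "payload": {
  "plan": [
    [[1,0.35,0.01,0,0,0,0],[1,0.35,0.01,0,0,0,0],[1,0.35,0.02,0,0,0,0],[1,0.08,0,0,0,0,0],[1,0,0,0,0,0,0]]
  ]
}}

```text
t: 5.78
ee_pos: [512.0, 0.3, 98.2]
orientation: [-3.139, -0.137, 0.001]
ft_force: [0.9, -0.2, -8.7]
width: 29.9
grasp_force: 30.0
```

Run:
```python
from h import *
o=readout.get_obs();print(o['ee_pos'],o['orientation'],o['ft_force'])
T=vision.get_image('top')[:,:,::-1];S=vision.get_image('side')[:,:,::-1]
f=lambda im,x,y,w,h,s:cv2.resize(im[y:y+h,x:x+w],None,fx=s,fy=s,interpolation=cv2.INTER_CUBIC)
cv2.imwrite('pics/i.png',np.hstack([f(T,205,125,80,100,5),f(S,215,255,80,100,5)]))
```

```text
[5.11991486e+02 2.54053618e-01 9.81772875e+01] [-3.13855667e+00 -1.37154214e-01  8.68698791e-04] [ 0.88636723 -0.15865029 -8.67228608]
```

View pics/i.png

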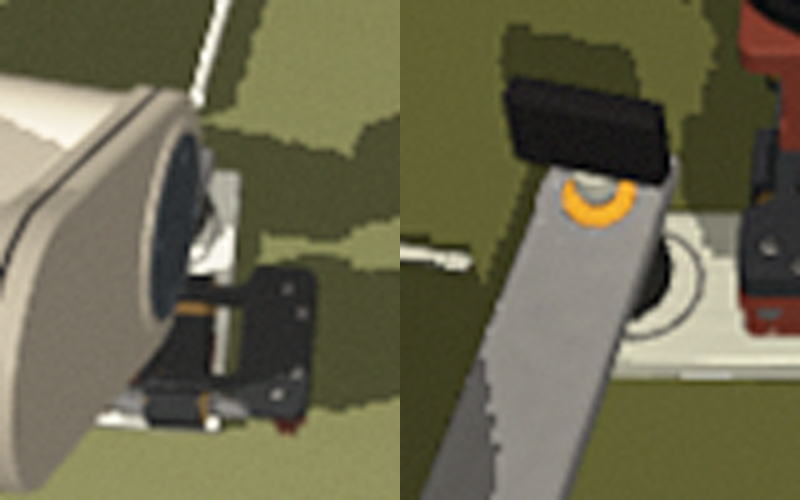

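The ring's right arc shows at crop (703,280) and the foot's edge at (670,275), so it's a few mm short. I'll work out both centres.

Run:
```python
from h import *
from scipy.optimize import least_squares as L
q=lambda X,Y,z:ray('side',215+(X-400+.5)/5-.5,255+(Y+.5)/5-.5,z)
def fit(P,z,r):
    W=np.array([q(X,Y,z) for X,Y in P]);s=L(lambda c:np.hypot(W[:,0]-c[0],W[:,1]-c[1])-r,W[:,:2].mean(0)+[10,-10]);return s.x.round(1),s.fun.round(1)
print(fit([(703,280),(692,311),(670,331),(640,339),(690,248)],12,24.5))
for z in(15,17,20):print(z,fit([(670,272),(664,296),(652,310),(634,320)],z,22))
S=cv2.imread('pics/i.png')[150:400,560:760]
cv2.imwrite('pics/j.png',cv2.resize(S,None,fx=3,fy=2.4,interpolation=cv2.INTER_CUBIC))
```

```text
(array([595.7,   7.6]), array([-0. ,  0.1,  0.4, -0.5, -0.2]))
15 (array([605. ,   7.3]), array([-0.2,  0.2,  0.3, -0.3]))
17 (array([604.6,   8.7]), array([-0.3,  0.3,  0.3, -0.3]))
20 (array([603.9,  10.7]), array([-0.3,  0.3,  0.3, -0.3]))
```

View pics/j.png

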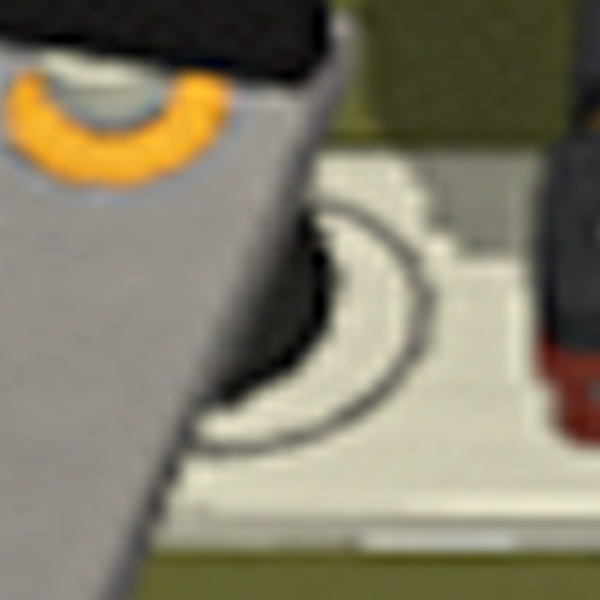

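Ring centre is (595.7, 7.6) and the foot axis about (604.3, 8). I'll shift +8.5 mm in x, lower and release.

Emit:
{"api": "servo_tool", "payload": {
  "plan": [
    [[1,0.12,0,0,0,0,0],[1,0.1,0,0,0,0,0],[1,0,0,0,0,0,0],[1,0,0,0,0,0,0]]
  ]
}}

```text
t: 6.22
ee_pos: [521.2, 0.3, 98.7]
orientation: [-3.139, -0.137, -0.001]
ft_force: [-1.1, -0.1, -7.9]
width: 30.0
grasp_force: 30.0
```

Run:
```python
from h import *
o=readout.get_obs();print(o['ee_pos'],o['orientation'],o['ft_force'])
save('side','k.png',(247,280,297,330),10)
```

```text
[5.21190825e+02 2.67206444e-01 9.87281857e+01] [-3.13860211e+00 -1.36868796e-01 -5.67952688e-04] [-1.10259582 -0.1185611  -7.93355095]
```

View pics/k.png

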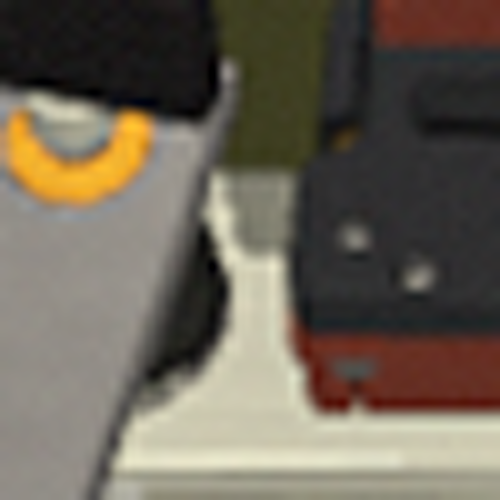

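The ring is now hidden under the foot, with only a trace of it at (150,400), and the foot edge is at (225,300). By TCP motion the ring is at (604.9, 7.6). Releasing.

Emit:
{"api": "servo_tool", "payload": {
  "plan": [
    [[1,0,0,-0.03,0,0,0],[1,0,0,0,0,0,0],[-0.4,0,0,0,0,0,0],[-0.4,0,0,0,0,0,0],[-0.4,0,0,0,0,0,0]]
  ]
}}

```text
t: 6.68
ee_pos: [521.7, 0.3, 98.1]
orientation: [3.138, 0.137, 0.003]
ft_force: [0.9, 0.5, 0.3]
width: 46.2
grasp_force: 0.0
```

Emit:
{"api": "servo_tool", "payload": {
  "plan": [
    [[-0.4,0,0,0.5,0,0,0],[-0.4,0,0,1,0,0,0],[-0.4,0,0,1,0,0,0],[-0.4,0,0,0.4,0,0,0],[-0.4,0,0,0,0,0,0]]
  ]
}}

```text
t: 7.1
ee_pos: [523.6, 0.2, 218.0]
orientation: [3.138, 0.137, 0.014]
ft_force: [-0.1, -0.4, 0.8]
width: 61.2
grasp_force: 0.0
```

Run:
```python
from h import *
o=readout.get_obs();print(o['ee_pos'],o['orientation'],o['ft_force'],o['width'],o['qpos'])
S=vision.get_image('side');g=cv2.cvtColor(S,cv2.COLOR_RGB2GRAY)
# brightness map round the foot/ring, and bright plate corners
print(g[296:328,255:285:1])
m=(cv2.inRange(S,(150,150,130),(255,255,235)));m[:,:250]=0;m[:285]=0;m[345:]=0
c=max(cv2.findContours(m,0,2)[0],key=cv2.contourArea);print(cv2.approxPolyDP(c,2,True)[:,0].tolist())
```

```text
[5.23559588e+02 2.16201054e-01 2.18044047e+02] [3.13798735 0.13690992 0.01407686] [-0.07901372 -0.38850121  0.7676946 ] 61.17930633804495 [-2.23194544e-02  3.93972512e-01  1.91842578e+00  4.41456204e-06
  8.20211752e-01  1.46126948e+00]
[[152 181 191 186 184 173 152 150 154 155 155 137 103  72  66  68  68  49
   37  35  38  38  36  37  37  39  61  69  67  67]
 [190 188 193 186 176 148 148 156 155 156 151 118  84 136 152 148 147 148
  149 149 148 147 148 146 145 145 142 146 145 144]
 [188 184 181 177 157 148 152 154 154 154 144 108  81 198 230 225 224 222
  222 221 222 220 218 220 217 217 215 220 222 220]
 [179 175 154 143 145 150 153 153 152 155 140  98  88 182 206 202 199 199
  198 200 199 199 198 199 200 198 197 199 198 199]
 [154 146 146 148 150 150 152 152 154 155 127  87 123 195 210 204 203 205
  204 202 204 203 201 202 202 200 200 201 201 201]
 [148 150 151 151 148 151 151 151 154 151 116  80 142 202 212 207 204 204
  206 203 203 204 204 202 203 203 203 202 201 201]
 [147 148 150 149 149 149 150 152 151 139 106  74  78 186 208 201 197 198
  200 198 198 199 196 197 197 198 197 1
[... 2558 characters left out ...]
202 202 202 202 201 200 202
  203 202 201 202 202 201 202 201 201 200 203 199]
 [146 143 107  75 185 216 208 206 205 204 204 206 205 204 205 205 204 205
  204 206 204 203 203 204 204 204 204 204 202 203]
 [146 132  92 132 214 228 223 222 222 222 222 217 214 213 212 213 212 212
  211 211 210 210 210 209 206 207 205 205 204 205]
 [146 116  79 170 222 222 216 215 213 215 214 204 200 198 197 198 198 196
  196 195 195 196 195 195 195 194 193 196 195 202]
 [142 108  78 144 162 158 155 156 154 154 154 155 158 155 156 159 159 159
  159 161 163 161 164 164 163 169 171 170 170 184]]
[[309, 292], [299, 293], [299, 314], [294, 299], [269, 297], [270, 313], [259, 323], [258, 328], [310, 330], [312, 301]]
```

Run:
```python
from h import *
from scipy.optimize import least_squares as L
def fit(P,z,r):
    W=np.array([ray('side',u,v,z) for u,v in P]);s=L(lambda c:np.hypot(W[:,0]-c[0],W[:,1]-c[1])-r,W[:,:2].mean(0)+[10,-10]);return s.x.round(1),s.fun.round(1)
print('ring',fit([(268.7,313),(267.8,315),(267,316),(265,318),(264,319),(260,321)],12,24.5))
for z in(15,16,17,18):print(z,fit([(268.4,305),(269.3,307.5),(269.4,309.5),(268.8,311.5),(267.2,313),(266,314.4),(264.6,316),(262.5,317.5)],z,22))
# plate bottom-front long edge and near end
print(ray('side',258,326.5,12),ray('side',310,328,12),ray('side',312,300,12))
# lug/plate from top
T=vision.get_image('top');m=cv2.inRange(T,(165,165,150),(255,255,240));m[:, :200]=0;m[:,300:]=0;m[:120]=0;m[260:]=0
for c in cv2.findContours(m,0,2)[0]:
  if cv2.contourArea(c)>40: print(cv2.approxPolyDP(c,1.5,True)[:,0].tolist())
```

```text
ring (array([606.7,   6.9]), array([-0. ,  0.1, -0. , -0.2,  0.1,  0. ]))
15 (array([604.6,   4.8]), array([-0.6,  0.2,  0.6,  0.7, -0.6, -0.6, -0.1,  0.3]))
16 (array([604.4,   5.5]), array([-0.6,  0.1,  0.7,  0.7, -0.6, -0.7, -0.1,  0.3]))
17 (array([604.1,   6.2]), array([-0.6,  0.2,  0.7,  0.8, -0.6, -0.7, -0.1,  0.3]))
18 (array([603.9,   6.9]), array([-0.6,  0.1,  0.6,  0.7, -0.6, -0.6, -0.1,  0.3]))
[595.8  39.9  12. ] [503.4  33.5  12. ] [507.5 -26.8  12. ]
[[224, 189], [222, 203], [224, 206], [248, 207], [248, 202], [247, 204], [242, 204], [244, 200], [246, 202], [243, 199], [244, 194], [234, 194], [231, 190]]
[[220, 120], [216, 120], [200, 143], [200, 151]]
[[213, 120], [200, 120], [200, 139]]
```

The ring sits about 1.5 mm too far in +x, so I'll nudge it back.

Emit:
{"api": "servo_tool", "payload": {
  "plan": [
    [[-0.4,0,0,-1,0,0,0],[-0.4,0,0,-1,0,0,0],[-0.4,0,0,-0.9,0,0,0],[-0.4,0,0,-0.04,0,0,0],[-0.4,0,0,0,0,0,0]]
  ]
}}

```text
t: 7.62
ee_pos: [518.7, 0.4, 92.3]
orientation: [-3.138, -0.137, 0.011]
ft_force: [0.5, -0.3, -7.0]
width: 62.9
grasp_force: 29.9
```

Emit:
{"api": "servo_tool", "payload": {
  "plan": [
    [[1,0,0,0,0,0,0],[1,0,0,0,0,0,0],[1,0,0,0,0,0,0],[1,0,0,0,0,0,0],[1,0,0,0,0,0,0]]
  ]
}}

```text
t: 8.03
ee_pos: [520.8, 0.3, 96.3]
orientation: [3.139, 0.137, 0.0]
ft_force: [-0.1, -0.2, -7.8]
width: 62.9
grasp_force: 29.9
```

Emit:
{"api": "servo_tool", "payload": {
  "plan": [
    [[1,0,0,0,0,0,0],[1,0,0,0,0,0,0]]
  ]
}}

```text
t: 8.2
ee_pos: [521.0, 0.3, 96.3]
orientation: [3.139, 0.137, 0.001]
ft_force: [-0.8, -0.3, -6.7]
width: 63.2
grasp_force: 29.9
```

The fingers dipped too low and clamped the plate's edges (width 63). I'll open fully and rise.

Emit:
{"api": "servo_tool", "payload": {
  "plan": [
    [[1,0,0,-0.08,0,0,0],[1,0,0,0,0,0,0],[-1,0,0,0,0,0,0],[-1,0,0,0,0,0,0],[-1,0,0,0,0,0,0]]
  ]
}}

```text
t: 8.62
ee_pos: [521.7, 0.3, 93.3]
orientation: [3.139, 0.137, 0.003]
ft_force: [-0.2, 0.1, -0.0]
width: 79.4
grasp_force: 0.0
```

Emit:
{"api": "servo_tool", "payload": {
  "plan": [
    [[-1,0,0,0.1,0,0,0],[-1,0,0,0.15,0,0,0],[-1,0,0,0.0,0,0,0]]
  ]
}}

```text
t: 8.87
ee_pos: [521.7, 0.3, 104.1]
orientation: [3.138, 0.137, 0.003]
ft_force: [0.9, 0.7, -0.8]
width: 87.6
grasp_force: 0.0
```

```bash
cat > ring.py <<'E'
from h import *
o=readout.get_obs();print(o['ee_pos'],o['orientation'],o['ft_force'],o['width'])
S=vision.get_image('side');g=cv2.cvtColor(S,cv2.COLOR_RGB2GRAY)
print(g[300:324,258:276])
E
python3 ring.py
```

```text
[5.21734921e+02 2.56888478e-01 1.04076503e+02] [3.13848154 0.13692651 0.00321886] [ 0.86768729  0.71418034 -0.76708914] 87.56198069066289
[[147 147 147 148 149 150 151 125  87 108 200 164 121 126 128 130 137  85]
 [146 146 146 146 150 149 148 113  81 111 169 172 136 120 124 127 127  79]
 [146 147 146 147 148 147 136 106  77  59 101 169 171 132 118 121 109  64]
 [148 144 146 146 148 146 123  93  60  30 115 128 171 172 162 166 147  83]
 [145 145 146 145 147 144 114  87  47  11  96 149 127 164 206 217 180  95]
 [145 144 145 149 146 133 105  71  37  19  76 201 152 116 188 216 170  82]
 [144 145 147 149 145 118  94  58  29  25  10 173 176 123 182 213 183  96]
 [146 147 150 148 144 113  87  51  27  31  18 119 182 113 148 202 194 109]
 [146 146 150 149 133 104  69  41  29  31  17 104 195 136 103 185 219 128]
 [145 147 149 150 118  91  59  35  30  34  11 138 208 149 122 192 211 123]
 [145 147 145 139 111  76  48  31  35  32  11 153 212 139 140 198 204 119]
 [145 145 147 129 102  71  41  32  38  28  18 186 212 116 142 199 214 135]
 [144 146 145 118  89  56  35  37  35  18  59 189 187 102 174 206 212 136]
 [143 145 140 106  77  47  35  34  27  26 135 193 146 110 181 203 206 161]
 [146 145 127  99  72  45  33  27  13  90 200 183 108 153 196 202 205 196]
 [144 142 115  86  57  32  27  10  47 162 194 131 142 193 202 198 202 211]
 [143 137 107  70  40  15  25  83 146 183 139 110 180 201 196 195 195 204]
 [142 123  95  52  15  52 129 184 188 149 127 164 198 200 198 198 199 205]
 [143 109  74  71  66 146 193 186 133 146 197 207 202 202 199 198 199 203]
 [134  99 112 130 115 160 153  95 138 196 206 201 202 201 201 201 201 201]
 [119  86 128 145 119 126 156 160 192 204 201 199 199 199 200 200 201 197]
 [105  82 120 159 165 195 209 207 202 200 199 198 197 197 198 197 195 194]
 [ 91 116 193 212 205 205 201 201 200 200 199 199 199 199 198 197 198 197]
 [ 76 164 205 207 203 202 202 201 202 201 201 199 198 199 197 198 200 198]]
```

Run:
```python
from h import *
from scipy.optimize import least_squares as L
def fit(P,z,r):
    W=np.array([ray('side',u,v,z) for u,v in P]);s=L(lambda c:np.hypot(W[:,0]-c[0],W[:,1]-c[1])-r,W[:,:2].mean(0)+[10,-10]);return s.x.round(1),s.fun.round(1)
R=[(271,305),(271.2,306),(271.4,307),(271.7,308),(271.6,309),(271.5,310),(271.3,311),(271,312),(270.8,313),(270.1,314),(269.5,315),(268.7,316),(267.7,317),(266.2,318),(265,319),(262.5,320)]
print('ring',fit(R,12,24.5))
for z in(15,16,17,18):print(z,fit([(267.4,302),(268,304),(268.3,305),(268.6,307),(268.7,308),(268.6,310),(268.4,311),(267.9,312),(267.3,313),(266.6,314),(265.8,315),(264.5,316),(263,317)],z,22))
print(proj('side',[(604,7,64),(604,7,12)]))
```

```text
ring (array([602.9,   4.6]), array([ 0.3, -0.1, -0.2,  0.1, -0.1, -0.1, -0.1, -0.2,  0.3, -0.1,  0.1,
        0.1,  0.1, -0.2,  0.2, -0.1]))
15 (array([605.1,   4.9]), array([ 1.2, -0. , -0.3, -0.6, -0.5, -0.1,  0.1,  0. , -0. ,  0.1,  0.3,
        0.1,  0.2]))
16 (array([604.8,   5.5]), array([ 1.2, -0.1, -0.3, -0.6, -0.4, -0.1,  0.1,  0. , -0. ,  0.1,  0.3,
        0.2,  0.1]))
17 (array([604.6,   6.2]), array([ 1.1, -0.1, -0.3, -0.6, -0.5, -0.1,  0.1, -0. ,  0. ,  0.1,  0.3,
        0.1,  0.1]))
18 (array([604.4,   6.9]), array([ 1.1, -0.1, -0.3, -0.6, -0.5, -0.1,  0.1,  0.1,  0. ,  0.1,  0.3,
        0.1,  0.1]))
[[254.3 293.1]
 [257.4 310.7]]
```

Emit:
{"api": "servo_tool", "payload": {
  "plan": [
    [[1,0,0,0,0,0,0],[1,0,0,0,0,0,0],[1,0,0,0,0,0,0],[1,0,0,0,0,0,0],[1,0,0,0,0,0,0]]
  ]
}}

```text
t: 9.33
ee_pos: [520.9, 0.3, 102.6]
orientation: [-3.139, -0.137, 0.0]
ft_force: [0.0, -0.3, 0.5]
width: 57.8
grasp_force: 0.0
```

Emit:
{"api": "servo_tool", "payload": {
  "plan": [
    [[1,0,0,0,0,0,0],[1,0,0,0,0,0,0],[1,0,0,0,0,0,0],[1,0,0,0,0,0,0],[1,0.04,0,0,0,0,0]]
  ]
}}

```text
t: 9.75
ee_pos: [521.2, 0.3, 102.7]
orientation: [-3.138, -0.136, 0.005]
ft_force: [-9.1, -0.7, 10.7]
width: 29.9
grasp_force: 29.9
```

Emit:
{"api": "servo_tool", "payload": {
  "plan": [
    [[1,0,0,0,0,0,0],[1,0,0,0,0,0,0]]
  ]
}}

```text
t: 9.92
ee_pos: [521.2, 0.3, 102.7]
orientation: [-3.138, -0.136, 0.005]
ft_force: [-4.8, 0.2, 5.7]
width: 29.6
grasp_force: 30.0
```

```bash
python3 ring.py
```

```text
[5.21179981e+02 2.58970298e-01 1.02687495e+02] [-3.13837209 -0.13610516  0.00513091] [-4.7917304   0.16005352  5.65272702] 29.600505719173825
[[146 145 146 148 149 151 151 124  87 106 196 186 137 124 127 130 136 102]
 [146 146 146 148 147 152 148 114  79 110 166 210 157 118 124 125 131  91]
 [146 145 148 147 147 147 134 104  76  62  99 165 171 132 115 119 126  86]
 [146 144 145 144 147 148 123  93  59  32 112 127 169 172 160 161 169 104]
 [145 145 145 147 146 144 113  85  47  14  98 150 126 164 206 215 209 124]
 [144 144 144 148 146 132 102  70  37  20  75 199 149 115 186 211 198 113]
 [145 144 146 149 146 119  96  60  28  23  10 174 176 120 181 208 216 130]
 [147 146 148 148 144 112  85  51  30  29  16 120 183 114 150 200 215 130]
 [146 146 153 149 133 104  71  42  32  33  17 104 197 135 105 182 215 137]
 [146 145 148 148 119  91  57  34  32  34  11 137 207 148 124 190 219 142]
 [146 148 148 142 110  74  46  31  36  34   9 156 213 139 138 197 216 141]
 [145 147 146 129 101  73  41  37  33  29  19 185 212 117 142 196 213 139]
 [144 145 146 117  88  56  34  35  33  17  60 189 184 102 174 208 210 154]
 [145 143 140 109  76  47  36  36  26  24 134 196 145 112 181 204 207 162]
 [146 145 128  99  71  42  33  30  11  90 201 180 107 153 198 203 206 182]
 [145 144 115  89  57  31  25  14  48 162 193 131 142 193 202 198 200 210]
 [141 135 108  68  40  16  25  85 147 183 137 111 182 202 197 194 195 200]
 [143 125  96  53  13  53 131 183 188 150 129 164 195 201 198 197 197 200]
 [141 111  77  69  69 145 194 185 132 147 195 207 204 200 200 200 199 198]
 [135  97 112 132 115 160 152  97 137 195 207 202 202 200 201 200 201 202]
 [119  87 127 145 120 126 156 158 190 204 201 201 200 200 199 199 200 199]
 [105  81 121 159 164 195 209 205 203 198 198 199 199 198 196 196 196 194]
 [ 92 116 194 214 205 201 203 200 201 201 200 199 199 198 197 199 196 197]
 [ 76 163 205 207 203 202 202 201 201 200 201 199 199 198 199 200 198 197]]
```

Emit:
{"api": "servo_tool", "payload": {
  "plan": [
    [[1,0.06,0.05,0.01,0,0,0],[1,0,0,0,0,0,0],[1,0,0,0,0,0,0]]
  ]
}}

```text
t: 10.22
ee_pos: [524.4, 2.3, 102.7]
orientation: [-3.138, -0.137, 0.002]
ft_force: [-1.6, 0.2, -3.7]
width: 30.0
grasp_force: 29.9
```

```bash
python3 ring.py
```

```text
[524.3586116    2.31232628 102.71784075] [-3.13847016e+00 -1.37106229e-01  2.39658471e-03] [-1.58444278  0.23102203 -3.70507414] 30.036963668255947
[[145 147 145 147 148 150 151 123  88 115 131 129 127 129 133  90  46  42]
 [147 147 146 147 148 149 148 113  79 152 148 128 128 129 137  92  44  45]
 [147 146 145 145 147 147 135 104  74  88 120 126 123 123 131  82  34  44]
 [145 145 145 146 146 146 122  95  60  31  90 118 119 118 139  92  35  45]
 [144 145 145 145 145 144 113  85  47  14  76 151 166 161 168 103  34  46]
 [144 146 145 148 145 131 103  71  38  19  79 174 211 217 189 102  37  41]
 [145 145 146 147 146 120  95  57  31  28  11 113 193 215 174  90  35  47]
 [146 148 148 148 143 113  85  51  28  31  22  81 188 216 164  77  33  48]
 [147 147 149 149 133 102  72  43  30  37  26  25 157 206 196 110  28  44]
 [144 149 149 148 121  89  58  32  35  35  23  42 128 192 218 130  13  41]
 [145 146 145 140 111  78  46  34  36  35  22  63 155 202 219 133  15  30]
 [143 146 145 131 100  70  43  33  35  32  34  82 150 198 217 136  29  28]
 [143 145 145 117  89  58  35  37  37  23  57  64 154 199 213 137  42  43]
 [144 146 139 106  78  47  31  37  30  33  82  79 179 207 212 137  52  56]
 [144 145 127 100  69  45  36  31  15  82  97 111 183 205 210 150  71  53]
 [143 142 114  86  56  35  25  14  57 112 103 156 198 203 206 183 125  68]
 [143 138 106  70  43  18  27  86 122 109 142 194 201 199 200 210 166  87]
 [141 123  95  52  16  55 131 158 137 139 189 202 196 195 195 200 166  88]
 [140 111  76  71  67 130 179 155 142 189 204 199 197 197 197 203 179 103]
 [132 101 111 142 136 140 122 148 195 205 200 201 200 197 199 203 191 115]
 [120  85 131 150 142 117 147 196 208 201 202 201 200 200 200 201 209 172]
 [105  86  86 119 156 176 197 203 200 199 198 199 198 199 200 200 202 208]
 [ 94 119 156 198 210 204 202 200 197 197 197 195 197 197 194 195 196 197]
 [ 77 164 206 206 201 201 200 200 202 199 197 199 197 197 197 195 197 196]]
```

Emit:
{"api": "servo_tool", "payload": {
  "plan": [
    [[1,-0.035,0,0.01,0,0,0],[1,0,0,0,0,0,0],[1,0,0,0,0,0,0]]
  ]
}}

```text
t: 10.52
ee_pos: [523.3, 2.3, 103.2]
orientation: [-3.139, -0.137, 0.001]
ft_force: [-1.2, 0.0, -7.0]
width: 30.0
grasp_force: 29.9
```

```bash
python3 ring.py
```

```text
[523.25178082   2.29275628 103.21062622] [-3.13851862e+00 -1.37005876e-01  1.30627437e-03] [-1.15257208  0.01204332 -7.01631063] 29.99302679502537
[[146 145 148 148 150 149 152 124  88 126 132 126 124 126 128 136  86  37]
 [146 147 147 148 148 150 148 113  76 145 172 141 125 127 130 130  79  37]
 [145 145 145 147 146 148 136 103  72  82 195 165 120 123 128 112  66  42]
 [144 147 144 145 145 145 121  94  61  26 160 148 120 118 122 105  62  40]
 [146 144 145 147 146 142 113  85  48  15  77 122 154 161 168 116  52  41]
 [144 144 145 147 146 131 105  69  39  24  33 103 195 217 221 143  46  43]
 [145 145 146 149 146 118  95  59  32  27  23  53 163 207 217 149  55  41]
 [145 148 151 148 144 112  84  51  27  31  22  39 115 188 211 159  70  38]
 [147 146 149 149 133 102  71  39  33  36  25  68 105 184 213 164  75  31]
 [146 147 148 149 122  88  58  34  31  30  20 126  90 173 212 183  94  22]
 [145 145 146 142 111  78  47  32  35  32  12 152 107 174 213 187 100  16]
 [145 145 144 129 101  70  39  33  35  31  27 162 121 175 212 184  99  24]
 [145 146 145 118  87  58  37  38  35  19  66 149 118 176 208 173  94  40]
 [145 145 139 107  74  47  36  32  27  26 142 136 118 181 207 197 120  48]
 [147 144 127  99  67  43  35  31  12  92 181 123 154 201 203 211 136  49]
 [144 142 115  87  55  33  23  14  50 153 141 113 183 205 201 207 177  97]
 [142 136 106  71  39  16  25  84 149 162 110 151 195 199 197 202 215 140]
 [142 123  98  53  15  53 134 167 178 134 141 191 200 194 194 196 204 149]
 [142 112  73  69  63 145 193 166 104 142 194 203 201 197 196 199 205 157]
 [132  97 108 158 143 177 145 103 145 197 205 201 201 199 199 199 204 177]
 [119  86 137 178 144 126 130 166 201 206 202 203 200 201 200 201 202 208]
 [105  71  99 109 133 158 196 207 205 199 199 198 199 201 198 198 200 205]
 [ 94 104 158 180 202 207 202 201 198 197 198 197 197 199 196 195 196 195]
 [ 79 164 206 208 203 202 198 199 199 198 199 197 198 198 196 197 197 198]]
```

Centred now, with an even gap between ring and foot. Release, lift, then turn the wrist for the knob.

Emit:
{"api": "servo_tool", "payload": {
  "plan": [
    [[1,0,0,-0.03,0,0,0],[1,0,0,0,0,0,0],[-1,0,0,0,0,0,0],[-1,0,0,0,0,0,0],[-1,0,0,0,0,0,0]]
  ]
}}

```text
t: 10.98
ee_pos: [524.4, 2.3, 102.8]
orientation: [3.139, 0.137, 0.003]
ft_force: [-0.3, -0.5, -0.0]
width: 46.3
grasp_force: 0.0
```

Emit:
{"api": "servo_tool", "payload": {
  "plan": [
    [[-1,0,0,0.5,0,0,0],[-1,0,0,1,0,0,0],[-1,0,0,1,0,0,0],[-1,0,0,0.8,0,0,0],[-1,0,0,0,0,0,0]]
  ]
}}

```text
t: 11.4
ee_pos: [527.1, 2.2, 240.7]
orientation: [3.138, 0.137, 0.018]
ft_force: [0.3, -0.7, 1.0]
width: 79.7
grasp_force: 0.0
```

```bash
python3 ring.py|tail -20
```

```text
[151 150 151 151 153 150 117  88  48  13  75 179 211 207 204 203 206 204]
 [150 151 149 154 151 137 110  74  40  25  30 128 203 213 209 208 206 208]
 [151 152 152 153 151 124  99  62  33  30  19  50 178 214 213 207 206 204]
 [149 153 153 154 149 115  88  54  30  32  27  43 142 202 210 204 206 206]
 [153 151 156 155 138 107  73  39  34  37  24  52 112 191 211 205 204 205]
 [150 151 153 156 124  93  62  35  33  38  21  99  93 184 210 204 202 204]
 [151 153 150 145 114  81  49  34  39  35  19 142 109 182 213 207 207 206]
 [148 152 152 134 105  73  46  36  38  30  28 157 131 185 212 208 207 207]
 [150 148 150 121  91  58  34  37  36  23  71 123 120 186 210 206 204 202]
 [151 153 146 110  79  48  34  39  33  30 132 113 134 196 209 207 203 204]
 [151 149 133  99  74  45  38  35  14 101 156 120 167 204 208 204 206 205]
 [151 148 120  90  59  37  28  15  50 162 125 149 202 211 207 206 206 206]
 [149 141 109  72  43  19  27  88 155 168 127 187 213 206 205 204 204 204]
 [148 129  99  57  13  56 137 166 178 138 166 202 205 202 200 198 200 200]
 [146 116  78  72  67 149 200 152  96 147 200 211 208 204 204 203 206 203]
 [139 101 113 164 147 185 150 108 152 202 211 209 207 205 205 205 205 205]
 [124  89 142 185 150 135 135 173 209 214 210 207 207 207 208 209 207 207]
 [109  74 105 115 139 163 202 214 211 209 207 208 208 208 209 207 207 208]
 [ 98 109 162 187 210 215 211 209 205 206 205 204 203 205 203 204 202 202]
 [ 82 171 214 215 211 207 207 208 207 207 208 206 204 206 204 203 205 203]]
```

Emit:
{"api": "servo_tool", "payload": {
  "plan": [
    [[-0.5,0,0,0,0,0,1],[-0.5,0,0,0,0,0,1],[-0.5,0,0,0,0,0,1],[-0.5,0,0,0,0,0,1],[-0.5,0,0,0,0,0,1]]
  ]
}}

```text
t: 11.87
ee_pos: [523.0, 2.3, 232.9]
orientation: [-3.032, -0.819, 0.003]
ft_force: [-0.3, -0.6, -0.0]
width: 66.1
grasp_force: 0.0
```

Emit:
{"api": "servo_tool", "payload": {
  "plan": [
    [[-0.5,0,0,0,0,0,1],[-0.5,0,0,0,0,0,1],[-0.5,0,0,0,0,0,1],[-0.5,0,0,0,0,0,1],[-0.5,0,0,0,0,0,1]]
  ]
}}

```text
t: 12.28
ee_pos: [523.1, 2.3, 232.9]
orientation: [-2.783, -1.456, 0.003]
ft_force: [-0.9, -0.5, -0.7]
width: 66.1
grasp_force: 0.0
```

Emit:
{"api": "servo_tool", "payload": {
  "plan": [
    [[-0.5,0,0,0,0,0,1],[-0.5,0,0,0,0,0,1],[-0.5,0,0,0,0,0,1],[-0.5,0,0,0,0,0,1],[-0.5,0,0,0,0,0,1]]
  ]
}}

```text
t: 12.7
ee_pos: [523.0, 2.3, 232.9]
orientation: [-2.401, -2.024, 0.002]
ft_force: [0.2, -0.3, 0.3]
width: 65.6
grasp_force: 0.0
```

Emit:
{"api": "servo_tool", "payload": {
  "plan": [
    [[-0.5,0,0,0,0,0,1],[-0.5,0,0,0,0,0,1],[-0.5,0,0,0,0,0,1],[-0.5,0,0,0,0,0,1],[-0.5,0,0,0,0,0,1]]
  ]
}}

```text
t: 13.12
ee_pos: [523.0, 2.3, 232.9]
orientation: [-1.906, -2.495, 0.002]
ft_force: [0.8, 0.4, -1.3]
width: 65.7
grasp_force: 0.0
```

Emit:
{"api": "servo_tool", "payload": {
  "plan": [
    [[-0.5,0,0,0,0,0,1],[-0.5,0,0,0,0,0,1],[-0.5,0,0,0,0,0,1],[-0.5,0,0,0,0,0,1],[-0.5,0,0,0,0,0,1]]
  ]
}}

```text
t: 13.53
ee_pos: [523.0, 2.3, 232.9]
orientation: [-1.321, -2.848, 0.001]
ft_force: [0.5, 0.5, 0.5]
width: 65.6
grasp_force: 0.0
```

Emit:
{"api": "servo_tool", "payload": {
  "plan": [
    [[-0.5,0.4,0.02,0,0,0,1],[-0.5,0.5,0.03,0,0,0,1],[-0.5,0.5,0.03,0,0,0,1],[-0.5,0.5,0.03,0,0,0,1],[-0.5,0.1,0,0,0,0,1]]
  ]
}}

```text
t: 13.95
ee_pos: [606.0, 6.8, 233.0]
orientation: [0.673, 3.068, 0.0]
ft_force: [-0.5, -0.2, 0.4]
width: 65.9
grasp_force: 0.0
```

Emit:
{"api": "servo_tool", "payload": {
  "plan": [
    [[-0.5,0,0,0,0,0,1],[-0.5,0,0,0,0,0,1],[-0.5,0,0,0,0,0,1],[-0.5,0,0,0,0,0,0.6],[-0.5,0,0,0,0,0,0]]
  ]
}}

```text
t: 14.37
ee_pos: [603.0, 6.7, 232.6]
orientation: [-0.189, -3.134, 0.0]
ft_force: [0.1, 0.4, 0.4]
width: 65.8
grasp_force: 0.0
```

Emit:
{"api": "servo_tool", "payload": {
  "plan": [
    [[-0.5,0.03,0,-0.6,0,0,0],[-0.5,0,0,-0.6,0,0,0],[-0.5,0,0,-0.3,0,0,0],[-0.5,0,0,-0.14,0,0,0],[-0.5,0,0,0,0,0,0]]
  ]
}}

```text
t: 14.78
ee_pos: [603.9, 6.7, 166.9]
orientation: [-0.193, -3.132, 0.0]
ft_force: [-0.4, -0.2, 0.5]
width: 66.1
grasp_force: 0.0
```

Emit:
{"api": "servo_tool", "payload": {
  "plan": [
    [[1,0,0,0,0,0,0],[1,0,0,0,0,0,0],[1,0,0,0,0,0,0],[1,0,0,0,0,0,0],[1,0,0,0,0,0,0]]
  ]
}}

```text
t: 15.2
ee_pos: [605.1, 6.7, 169.5]
orientation: [0.192, 3.134, 0.0]
ft_force: [-0.3, -0.1, -0.0]
width: 36.2
grasp_force: 0.0
```

Emit:
{"api": "servo_tool", "payload": {
  "plan": [
    [[1,0,0,0,0,0,0],[1,0,0,0,0,0,0],[1,0,0,0,0,0,0],[1,0,0,0,0,0,0],[1,0,0,0,0,0,0]]
  ]
}}

```text
t: 15.62
ee_pos: [605.1, 8.5, 168.9]
orientation: [0.194, 3.135, 0.005]
ft_force: [0.7, 9.7, 0.7]
width: 12.2
grasp_force: 29.9
```

Run:
```python
from h import *
o=readout.get_obs();print(o)
```

```text
{'t': 15.6167, 'qpos': array([-0.00674146,  0.56983096,  1.75338493,  0.00427745,  0.81768015,
       -1.4570641 ]), 'qvel': array([ 0.00178583,  0.0011082 ,  0.00058789, -0.00471049,  0.00045326,
       -0.0018671 ]), 'joint_torque': array([ -6.6241613 , -56.01184487, -20.32526493,  -2.49178648,
         0.24787322,  -0.05920646]), 'ee_pos': array([605.05010671,   8.53794114, 168.92095386]), 'orientation': array([0.19367736, 3.13508329, 0.00495418]), 'ft_force': array([0.74952738, 9.72258194, 0.71281259]), 'moment': array([ 2.10065452, -0.24160715, -0.05571655]), 'grasp_force': 29.94902104139328, 'width': 12.199615412273472}
```

Emit:
{"api": "servo_tool", "payload": {
  "plan": [
    [[1,0,0.05,0,0,0,0],[1,0,0,-0.004,0,0,-1],[1,0,0,-0.004,0,0,-1],[1,0,0,-0.004,0,0,-1],[1,0,0,-0.004,0,0,-1]]
  ]
}}

```text
t: 16.03
ee_pos: [604.9, 8.9, 168.2]
orientation: [0.74, 3.053, 0.0]
ft_force: [0.2, 1.6, 0.6]
width: 11.6
grasp_force: 30.0
```

```bash
cat > s.py <<'E'
from h import *
o=readout.get_obs();print(o['t'],o['ee_pos'].round(2),'yaw',np.degrees(2*np.arctan2(o['orientation'][1],o['orientation'][0])).round(2)%360,'q6',o['qpos'][5].round(3),o['ft_force'].round(2),o['moment'].round(2),o['width'].round(1))
E
python3 s.py
```

```text
Traceback (most recent call last):
  File "s.py", line 2, in <module>
    o=readout.get_obs();print(o['t'],o['ee_pos'].round(2),'yaw',np.degrees(2*np.arctan2(o['orientation'][1],o['orientation'][0])).round(2)%360,'q6',o['qpos'][5].round(3),o['ft_force'].round(2),o['moment'].round(2),o['width'].round(1))
                                                                                                                                                                                                                      ^^^^^^^^^^^^^^^^
AttributeError: 'float' object has no attribute 'round'
```

Emit:
{"api": "servo_tool", "payload": {
  "plan": [
    [[1,0,0,-0.004,0,0,-1],[1,0,0,-0.004,0,0,-1],[1,0,0,-0.004,0,0,-1],[1,0,0,-0.004,0,0,-1],[1,0,0,-0.004,0,0,-1]]
  ]
}}

```text
t: 16.45
ee_pos: [604.7, 8.6, 167.3]
orientation: [-1.383, -2.821, 0.001]
ft_force: [-0.9, 0.2, 1.6]
width: 11.6
grasp_force: 30.0
```

Emit:
{"api": "servo_tool", "payload": {
  "plan": [
    [[1,0,0,-0.004,0,0,-1],[1,0,0,-0.004,0,0,-1],[1,0,0,-0.004,0,0,-1],[1,0,0,-0.004,0,0,-1],[1,0,0,-0.004,0,0,-1]]
  ]
}}

```text
t: 16.87
ee_pos: [604.3, 8.4, 166.4]
orientation: [-1.96, -2.454, 0.002]
ft_force: [-1.0, -1.0, 1.5]
width: 11.8
grasp_force: 30.0
```

Emit:
{"api": "servo_tool", "payload": {
  "plan": [
    [[1,0,0,-0.004,0,0,-1],[1,0,0,-0.004,0,0,-1],[1,0,0,-0.004,0,0,-1],[1,0,0,-0.005,0,0,-1],[1,0,0,-0.005,0,0,-1]]
  ]
}}

```text
t: 17.28
ee_pos: [603.9, 8.4, 165.4]
orientation: [-2.445, -1.971, 0.003]
ft_force: [-3.3, -1.3, 1.8]
width: 11.8
grasp_force: 30.0
```

```bash
sed -i "s/,o\['width'\].round(1)//" s.py; python3 s.py
```

```text
17.2833 [603.91   8.44 165.44] yaw 77.75999999999999 q6 0.208 [-3.28 -1.26  1.8 ] [-0.19  0.54  0.04]
```

Emit:
{"api": "servo_tool", "payload": {
  "plan": [
    [[1,0,0,-0.004,0,0,-1],[1,0,0,-0.004,0,0,-1],[1,0,0,-0.004,0,0,-1],[1,0,0,-0.004,0,0,-1],[1,0,0,-0.004,0,0,-1]]
  ]
}}

```text
t: 17.7
ee_pos: [603.5, 8.6, 164.5]
orientation: [-2.813, -1.395, 0.005]
ft_force: [-3.5, 1.3, 2.4]
width: 11.7
grasp_force: 30.0
```

Emit:
{"api": "servo_tool", "payload": {
  "plan": [
    [[1,0,0,-0.004,0,0,-1],[1,0,0,-0.004,0,0,-1],[1,0,0,0,0,0,0]]
  ]
}}

```text
t: 17.95
ee_pos: [603.5, 8.7, 164.2]
orientation: [-2.924, -1.146, 0.005]
ft_force: [-5.0, 2.0, 2.7]
width: 11.9
grasp_force: 30.0
```

```bash
python3 s.py
```

```text
17.95 [603.46   8.74 164.16] yaw 42.81999999999999 q6 0.818 [-5.02  1.98  2.65] [ 0.16  0.97 -0.03]
```

Emit:
{"api": "servo_tool", "payload": {
  "plan": [
    [[1,-0.04,0.02,0,0,0,0],[1,0,0,-0.004,0,0,-1],[1,0,0,-0.004,0,0,-1],[1,0,0,-0.004,0,0,-1],[1,0,0,0,0,0,0]]
  ]
}}

```text
t: 18.37
ee_pos: [602.9, 9.2, 163.9]
orientation: [3.048, 0.759, -0.001]
ft_force: [-2.8, -1.8, 1.1]
width: 11.9
grasp_force: 30.0
```

```bash
python3 s.py
```

```text
18.3667 [602.91   9.17 163.91] yaw 27.97 q6 1.079 [-2.78 -1.76  1.06] [-0.38  0.58 -0.01]
```

Emit:
{"api": "servo_tool", "payload": {
  "plan": [
    [[1,0,0,-0.004,0,0,-1],[1,0,0,-0.004,0,0,-1],[1,0,0,-0.004,0,0,-1],[1,0,0,0,0,0,0]]
  ]
}}

```text
t: 18.7
ee_pos: [602.9, 9.4, 163.4]
orientation: [3.121, 0.357, -0.001]
ft_force: [-2.5, -1.7, 1.0]
width: 12.1
grasp_force: 30.0
```

```bash
python3 s.py
```

```text
18.7 [602.85   9.4  163.43] yaw 13.07 q6 1.339 [-2.5  -1.72  0.99] [-0.16  0.66 -0.01]
```

Emit:
{"api": "servo_tool", "payload": {
  "plan": [
    [[1,0,0,-0.004,0,0,-1],[1,0,0,-0.004,0,0,-1],[1,0,0,-0.004,0,0,-1],[1,0,0,0,0,0,0]]
  ]
}}

```text
t: 19.03
ee_pos: [602.9, 9.6, 162.9]
orientation: [-3.141, 0.051, 0.001]
ft_force: [-2.8, 0.7, 1.7]
width: 11.8
grasp_force: 30.0
```

```bash
python3 s.py
```

```text
19.0333 [602.86   9.63 162.93] yaw 358.13 q6 1.599 [-2.76  0.7   1.74] [ 0.19  0.69 -0.07]
```

Emit:
{"api": "servo_tool", "payload": {
  "plan": [
    [[1,0,0,-0.004,0,0,-1],[1,0,0,-0.004,0,0,-1],[1,0,0,-0.004,0,0,-1],[1,0,0,0,0,0,0]]
  ]
}}

```text
t: 19.37
ee_pos: [602.9, 9.8, 162.5]
orientation: [-3.107, 0.46, 0.001]
ft_force: [-3.9, 2.7, 1.3]
width: 12.0
grasp_force: 30.0
```

```bash
python3 s.py
```

```text
19.3667 [602.89   9.84 162.45] yaw 343.17 q6 1.86 [-3.85  2.75  1.25] [ 0.54  0.64 -0.05]
```

Emit:
{"api": "servo_tool", "payload": {
  "plan": [
    [[1,0,0,-0.004,0,0,-1],[1,0,0,-0.004,0,0,-1],[1,0,0,-0.004,0,0,-1],[1,0,0,0,0,0,0]]
  ]
}}

```text
t: 19.7
ee_pos: [603.0, 10.0, 162.3]
orientation: [-3.021, 0.861, 0.001]
ft_force: [-3.8, 3.1, 4.2]
width: 12.3
grasp_force: 30.0
```

```bash
python3 s.py
```

```text
19.7 [603.03  10.01 162.26] yaw 328.19 q6 2.122 [-3.83  3.13  4.15] [ 0.72  0.68 -0.05]
```

Emit:
{"api": "servo_tool", "payload": {
  "plan": [
    [[1,0,0,-0.004,0,0,-1],[1,0,0,-0.004,0,0,-1],[1,0,0,0,0,0,0]]
  ]
}}

```text
t: 19.95
ee_pos: [603.1, 10.1, 162.1]
orientation: [-2.934, 1.121, 0.001]
ft_force: [-4.8, 4.6, 3.9]
width: 11.9
grasp_force: 30.0
```

```bash
python3 s.py
```

```text
19.95 [603.14  10.13 162.12] yaw 318.19 q6 2.296 [-4.8   4.63  3.85] [ 0.87  0.77 -0.11]
```

Contact felt: about 5 N at the foot now, and about 2.5 N once let go. I'll add a little more turn and relieve the side load.

Emit:
{"api": "servo_tool", "payload": {
  "plan": [
    [[1,-0.03,0.03,0,0,0,-1],[1,0,0,-0.006,0,0,-0.6],[1,0,0,0,0,0,0],[1,0,0,0,0,0,0]]
  ]
}}

```text
t: 20.28
ee_pos: [602.9, 10.6, 162.1]
orientation: [-2.851, 1.318, -0.003]
ft_force: [-0.3, -1.4, 2.3]
width: 12.1
grasp_force: 30.0
```

```bash
python3 s.py
```

```text
20.2833 [602.88  10.57 162.13] yaw 310.36 q6 2.435 [-0.25 -1.44  2.28] [ 0.03  0.08 -0.11]
```

Emit:
{"api": "servo_tool", "payload": {
  "plan": [
    [[-0.5,0,0,0,0,0,0],[-0.5,0,0,0,0,0,0],[-0.5,0,0,0,0,0,0],[-0.5,0,0,0,0,0,0],[-0.5,0,0,0,0,0,0]]
  ]
}}

```text
t: 20.7
ee_pos: [601.9, 10.7, 161.4]
orientation: [2.848, -1.327, -0.0]
ft_force: [1.0, -0.4, 0.6]
width: 41.6
grasp_force: 0.0
```

Emit:
{"api": "servo_tool", "payload": {
  "plan": [
    [[-0.5,0,0,0,0,0,0],[-0.5,0,0,0.4,0,0,0],[-0.5,0,0,0.8,0,0,0],[-0.5,0,0,0.8,0,0,0],[-0.5,0,0,0.8,0,0,0]]
  ]
}}

```text
t: 21.12
ee_pos: [601.6, 10.7, 274.4]
orientation: [2.847, -1.327, -0.002]
ft_force: [0.6, 0.9, 0.7]
width: 65.9
grasp_force: 0.0
```

Emit:
{"api": "servo_tool", "payload": {
  "plan": [
    [[-0.5,-0.8,-0.5,0,0,0,0],[-0.5,-0.8,-0.5,0,0,0,0],[-0.5,-0.8,-0.5,0,0,0,0],[-0.5,-0.4,-0.2,0,0,0,0],[-0.5,0,0,0,0,0,0]]
  ]
}}

```text
t: 21.53
ee_pos: [486.5, -58.4, 273.4]
orientation: [2.845, -1.33, -0.004]
ft_force: [0.1, -0.3, 0.7]
width: 66.3
grasp_force: 0.0
```

```bash
python3 s.py; python3 ring.py | tail -24
```

```text
21.5333 [486.49 -58.42 273.37] yaw 309.9 q6 2.302 [ 0.1  -0.29  0.7 ] [0.05 0.03 0.02]
[[ 41   7  40  96 120 159 170 136  92 128 203 220 217 215 215 213 215 214]
 [119 104 120 160 170 168 162 121  79 167 217 220 216 216 214 215 215 214]
 [167 166 167 163 162 161 145 112  76 154 213 218 213 211 212 211 212 210]
 [158 159 156 157 159 160 132 100  66 104 182 213 212 209 209 208 208 207]
 [157 156 157 157 156 156 123  92  49  34 110 191 218 216 213 212 213 212]
 [159 157 158 159 158 142 114  75  38  24  49 135 207 222 216 216 215 216]
 [156 157 158 160 157 129 103  65  31  27  28  59 186 222 218 216 214 213]
 [158 156 160 160 156 122  94  54  30  34  30  58 151 208 215 212 213 212]
 [157 159 163 160 144 111  77  46  37  33  31  41 115 202 220 213 213 211]
 [156 160 161 160 129  97  63  34  35  35  33  59  85 195 219 212 212 211]
 [158 158 158 153 121  84  51  38  39  39  29  66  81 196 222 217 215 214]
 [157 158 156 137 109  75  47  41  41  37  37  31  93 202 222 216 217 214]
 [155 157 160 127  96  63  38  39  41  39  38  44 107 200 218 214 212 211]
 [157 158 151 115  85  54  38  40  41  42  26  50 141 207 217 214 212 212]
 [158 156 138 107  77  48  36  43  43  34  20  84 181 215 215 215 212 213]
 [155 156 125  93  62  40  45  42  38  25  27 160 216 222 214 214 214 214]
 [154 149 116  75  47  39  42  39  29  24 102 204 223 217 215 214 214 213]
 [154 135 107  64  41  42  40  29  23  83 181 216 215 210 209 209 208 209]
 [154 123  92  64  40  37  25  24  80 166 214 219 214 213 211 214 213 213]
 [145 114  75  40  28  20  23 102 168 216 223 217 216 215 214 215 213 213]
 [130 103  56  23  38  78 137 191 222 222 216 217 216 216 217 217 215 216]
 [116  85  89 115 149 179 220 226 218 215 216 215 216 216 215 215 214 213]
 [102 116 173 201 222 226 221 217 216 214 214 212 212 214 211 212 212 210]
 [ 86 176 224 224 219 216 215 215 215 214 216 212 212 212 212 213 213 213]]
```

Run:
```python
from h import *
from scipy.optimize import least_squares as L
def fit(P,z,r):
    W=np.array([ray('side',u,v,z) for u,v in P]);s=L(lambda c:np.hypot(W[:,0]-c[0],W[:,1]-c[1])-r,W[:,:2].mean(0)+[10,-10]);return s.x.round(1),s.fun.round(1)
F=[(268.3,304),(268.9,305.5),(269.3,307),(269.5,309),(269.6,311),(269.4,312.5),(268.7,314),(267.9,315.5),(266.9,317),(265.4,318.3),(264.2,319.4),(262.2,320.3)]
print('foot',fit(F,12,22),fit(F,14,22))
R=[(269.7,309),(269.8,310),(269.8,311),(269.8,312),(269.5,313),(269.1,314),(268.4,315),(268,316),(267.1,317),(265.9,318),(264.8,319),(263.3,320),(261,321)]
print('ring',fit(R,12,24.5))
```

```text
foot (array([603. ,   7.3]), array([ 1.4,  0.5, -0.1, -0.7, -0.5, -0.3, -0.4, -0.2,  0.1,  0.1,  0.8,
        0.6])) (array([602.6,   8.7]), array([ 1.3,  0.5, -0.1, -0.7, -0.5, -0.3, -0.5, -0.3,  0.2,  0.2,  0.7,
        0.5]))
ring (array([605.6,   7.4]), array([-0.3, -0.2, -0.1,  0.2,  0.2,  0.2, -0.1,  0.3,  0.2, -0.2, -0. ,
       -0. , -0.2]))
```

```bash
python3 -c "
from workcell import close_job
print(close_job())"
```

```text
the job is handed in; nothing more can be done
None
```

I put the plate flat under the foot with the ring about 1–2 mm off the foot's axis, wound the foot down to bear at about 4 N by my estimate, backed the robot clear, and handed the job in at about 22 s. While I was centring the plate, the fingers once clamped its edges by mistake; I released it and re-centred it before winding the foot down.

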